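# Slide a lens cell along a datum rail into the marked corner pocket

## Task

The round black lens cell lies loose on the aluminium locating jig. With the fingertips or the outside of the fingers, push it away from the robot until it touches the grey rail in the open stretch between the two corner pockets, then slide it along the rail into the corner pocket at the end with the blue marker, until it is fully home against both the rail and the end stop. Only push it: do not put the fingers astride it, pinch, lift or tip it, and leave the tape roll, vial and tub where they stand.

Things in the scene. Friction and masses are not known exactly. Their poses are not given: they have to be found in the camera images.
- jig: Locating jig, fixed flat on the bench: aluminium plate 150 x 310 mm, 6 mm thick, with grey walls 12 mm high on it (tops at z = 18 mm). Origin on the bench (z = 0) at mid-length; x points across the plate to the rail (away from the robot, within 20 degrees), y along the rail to the left. Plate x -85 to +65, y -155 to +155 mm. End stops: faces at y = +130 and -130 mm, x -23 to +45 mm.
- rail_mid (a point): Middle of the straight rail's working face, at plate level: jig x = +45, y = 0, z = 6 mm. The rail runs along the jig's whole far side, parallel to its y axis. A cell that touches it has its centre at jig x = +20 mm.
- pocket_left (a point): Where the centre of the cell's underside lies when fully home in the left pocket: jig x = +20, y = +105, z = 6 mm. On the side away from the rail a keeper wall (face at x = -9, from the end stop in to y = +100 mm, 14 mm thick, round tip) closes the pocket: 54 mm wide, 30 mm deep, entered only along the rail.
- pocket_right (a point): The same point of the right pocket, the mirror image of the left one: jig x = +20, y = -105, z = 6 mm.
- lens_cell: Black round lens cell with a glass lens in its middle, 50 mm diameter, 21 mm high, 40 to 85 g, lying flat and loose on the jig's plate, at first 20 to 45 mm clear of the rail and within 40 mm of mid-length. Origin at the centre of its underside, z up. Cell and jig are smooth (friction about 0.3).
- blue_marker: Blue round button, 16 mm diameter, 6 mm high, fixed on top of one of the two end stops: at x = 0, y = +140 or -140 mm in the jig's frame. The pocket beside it is the one to fill. Origin at the centre of its underside.
- yellow_marker: Yellow round button of the same size on the other end stop, which marks the wrong pocket. Origin at the centre of its underside.
- tape_roll: Beige roll of tape, 52 mm diameter, 19 mm high, loose on the bench beyond the left end of the jig; leave it alone. Origin at the centre of its underside.
- vial: Small amber vial with a red cap, 20 mm diameter, 52 mm high, loose on the bench beyond the left end of the jig; leave it alone. Origin at the centre of its underside.
- tub: White sample tub with a blue lid, 62 mm diameter, 46 mm high, loose on the bench beyond the right end of the jig; leave it alone. Origin at the centre of its underside.
Things that resemble listed ones, but are neither listed nor needed, are in the scene too. There is more than one size of the lens_cell; the job needs the middle-sized.

How it is judged (in metres and radians):
On the way:
1. the lens cell touches the rail (gap under 2.5 mm) in the open stretch, its centre within 80 mm of the jig's middle (x of lens_cell in the frame of jig above 0.0175 m and y of lens_cell in the frame of jig between -0.08 and 0.08 m), for 0.1 s.
At the end, for the whole second after the job is handed in: The lens cell lies flat and at rest on the plate in the corner pocket beside the blue marker, within 2.5 mm of touching both the rail and the end stop (x of lens_cell in the frame of jig above 0.0175 m and ((y of blue_marker in the frame of jig above 0 m and y of lens_cell in the frame of jig above 0.1025 m) or (y of blue_marker in the frame of jig below 0 m and y of lens_cell in the frame of jig below -0.1025 m)) and z of lens_cell in the frame of jig below 0.0085 m and angle between lens_cell's own z axis and vertical below 0.06 rad and linear speed of lens_cell below 0.01 m/s).
It fails at once if the lens cell is lifted more than 6 mm off the plate (z of lens_cell in the frame of jig above 0.012 m).
It fails at once if the lens cell is tipped more than 15 degrees (angle between lens_cell's own z axis and vertical above 0.26 rad).
It fails at once if the fingers straddle or pinch the lens cell (grasp point down inside its outline) (horizontal distance between the grasp point and lens_cell below 0.02 m and z of the grasp point in the frame of jig below 0.032 m).
It fails at once if the tape roll, vial or tub is moved more than 20 mm (distance of any of tape_roll, vial, tub from where it was at the start of the episode above 0.02 m).
It also fails if it takes over 51 s, if anything falls off the work surface, if the arm or the gripper's body presses on something with over 40 N, if the wrist force passes 120 N, or if a joint passes its speed limit or range.

## Robot

A 6-joint arm with a two-finger parallel gripper is mounted at the origin on a cart in front of the work surface, level with it; the furniture and walls round the work are solid. World frame = base frame: x ahead of the robot, y to its left, z up, the work surface at z = 0. Lengths are in mm, angles in rad, forces in N, time in s.
With the tool pointing down it reaches from about 300 to 775 mm from the base axis. Payload 14.6 kg.
Tool frame: the origin (TCP) lies at the very end of the fingers, on their centre line; the grasp point (between the pads) lies 19 mm behind it (grip_point_offset is the distance from the TCP to the grasp point, in mm); z points along the fingers, y is the line along which they close (so a half turn about z gives the same grasp; the last joint's range is limited). The gripper opens to 94 mm and grips with 3 to 60 N. Pads are 16 mm wide; open, the fingers measure 119 mm over their backs; the gripper's body (75 mm by 177 mm) begins 78 mm behind the grasp point.
Start: joints at [-1.189, 0.3, 1.521, -0, 1.321, -0.067], TCP at [238.628, -495.526, 205.446] pointing down, gripper open.
Joint ranges: [-3.03, 3.03], [-0.79, 2.21], [0.23, 2.52], [-1.04, 4.18], [0, 3.07], [-2.55, 2.55]. Speed limits (rad/s): [2.22, 2.22, 2.57, 3.14, 3.14, 3.14].

## Interface

Orientations are given as [roll, pitch, yaw] about the fixed x, y, z axes, in that order (R = Rz(yaw) Ry(pitch) Rx(roll)).
In Python, from cell import read_state, camera, camera_info, sign_off, grip_point_offset gives the robot as it stands.
- The arm moves only by the shell command python3 -m handwheel 'ROWS' [FORCE]. ROWS is text: rows parted by semicolons, each of 5 numbers parted by spaces: the shift along the world's x, y, z in units of 40 mm (1.0 is 40 mm), then the turn about the world's z in units of 5 degrees (1.0 is 5 degrees), then the closure, from 0 (fully open) to 1 (shut). In form: dx dy dz yaw gripper; .... A call has 1 to 12 rows; each row shifts and turns the commanded pose from where the row before left it; what a row does not reach is not made up. A row lasts 1/12 s, in which the tool goes at most 41.7 mm and 7.16 degrees, less where a joint would pass 70% of its speed; a pose out of reach is approached as far as the arm can. A call is refused whole if a number of a shift passes 1 or a number of a turn 1, either way. A call with a gripper value outside its range is refused whole. The fingers move at their own pace and stop on an object; FORCE is the grip in N (left out, the last holds). Time passes only in rows, so rows that do not move let the fingers close. It gives the time, the measured TCP pose, the force, the opening and the grip force at its end, in the units of the state.
- read_state(): the state, without advancing time (a new reading comes with each control period).
- camera(name): name is "scene" or "top" or "wrist"; returns (picture, depth): 384x512x3 uint8, red, green, blue; 384x512 float32, mm along the optical axis (not along the pixel's ray), 0 where there is no reading.
- camera_info(name): a dict with "intrinsics" (3x3 intrinsics, pixels), "world_from_camera" (4x4, takes a point from camera to world coordinates). Camera axes: x right, y down, z forward; pixel columns grow to the right and rows downward; lengths in mm; the calibration is good to about 2 mm. A picture is of the moment at which its call begins: read the wrist's pose just before it. camera_info takes no time and is no camera call; for the wrist camera it gives the pose at the moment of the call.
- sign_off(): hands the job in; it is judged then, once.
The state is a dict: "clock": time; "joints": joint angles; "qd": joint speeds; "effort": joint torques, N m; "eef_pos": TCP position; "eef_rot": TCP orientation; "wrist_force": force on the tool from outside, world axes, zero at the start; "moment": the same for the moment, N m; "finger_gap": finger opening in mm; "finger_force": force on a finger pad.
Only numpy, scipy, OpenCV 4.12 (cv2) and the standard library are available. Lean on these libraries where they do the work, as an engineer would, in place of code of your own. Each camera call takes 0.05 s, during which the arm holds its last target. There are 200 camera calls.

## Working session

There is one attempt and no reset: what is moved stays moved. The work goes in short steps, Python scripts to look and compute and a shell command to move; the robot and the scene stay as the last step left them, time stands still between calls to the robot, and variables do not carry over. Pictures are saved under pics/ and viewed, at most 10 in all, crops included, and the job is handed in when it is done.

```bash
mkdir -p pics; python3 - <<'E'
from cell import *
import cv2
for n in("top","scene"):
    p,d=camera(n); cv2.imwrite(f"pics/{n}0.png",p[:,:,::-1]); 
    import numpy as np; np.save(f"{n}d.npy",d)
    print(camera_info(n))
print(read_state(),grip_point_offset)
E
```

```text
{'intrinsics': array([[426.56163677,   0.        , 254.65446037],
       [  0.        , 426.56163677, 195.96843116],
       [  0.        ,   0.        ,   1.        ]]), 'world_from_camera': array([[-5.92713901e-03, -9.92458293e-01,  1.22439395e-01,
         3.72359899e+02],
       [-9.99628560e-01,  2.62334017e-03, -2.71267408e-02,
         1.13376983e+02],
       [ 2.66009587e-02, -1.22554700e-01, -9.92105203e-01,
         1.02807309e+03],
       [ 0.00000000e+00,  0.00000000e+00,  0.00000000e+00,
         1.00000000e+00]])}
{'intrinsics': array([[469.14954011,   0.        , 260.19951888],
       [  0.        , 469.14954011, 198.21389593],
       [  0.        ,   0.        ,   1.        ]]), 'world_from_camera': array([[-8.95682290e-01, -1.98307185e-01,  3.98029516e-01,
         1.07777109e+02],
       [-4.44689117e-01,  3.94994889e-01, -8.03884710e-01,
         8.79239279e+02],
       [ 2.19648965e-03, -8.97024692e-01, -4.41974973e-01,
         4.90599839e+02],
       [ 0.00000000e+00,  0.00000000e+00,  0.00000000e+00,
         1.00000000e+00]])}
{'clock': 0.1, 'joints': array([-1.18857743e+00,  3.00409358e-01,  1.52152292e+00, -6.24272666e-06,
        1.32070120e+00, -6.65869142e-02]), 'qd': array([-0.00098924, -0.00077401, -0.00075966, -0.00015502,  0.00099345,
        0.00040648]), 'effort': array([ 1.49989999e-03, -5.32643294e+01, -3.53285122e+01,  7.09995534e-02,
        2.34946684e-02, -6.59221951e-05]), 'eef_pos': array([ 238.55279762, -495.30865345,  204.94480069]), 'eef_rot': array([-3.14055373e+00, -6.32206315e-05,  4.48807322e-01]), 'wrist_force': array([-0.61504846, -0.14010299,  0.50090837]), 'moment': array([-0.03987437,  0.01930848, -0.0222105 ]), 'finger_force': 0.0, 'finger_gap': 94.1431643489755} 18.8
```

View pics/top0.png

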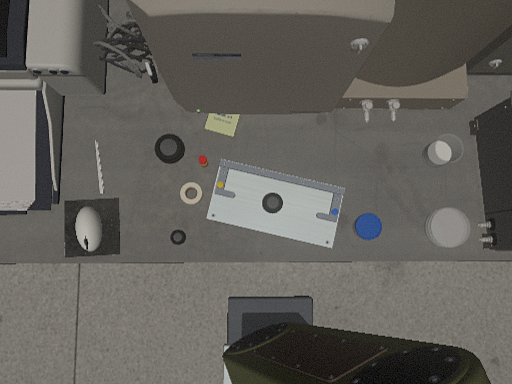

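The top view shows the cell at about (272,203) on the jig. The blue marker is at (334,212), the right end (−y); yellow is at (220,184), and the tub at (368,226) is just beyond the blue end. Next I'll measure these and check the overhang.

```bash
cat > h.py <<'E'
from cell import *
import numpy as np, cv2
def cloud(n):
    p,d=camera(n); i=camera_info(n); return p,d,back(d,i)
def back(d,i):
    K=i["intrinsics"];T=i["world_from_camera"]
    v,u=np.mgrid[:d.shape[0],:d.shape[1]]
    c=np.stack([(u-K[0,2])/K[0,0]*d,(v-K[1,2])/K[1,1]*d,d],-1)
    return c@T[:3,:3].T+T[:3,3]
def jig(W,p):
    hsv=cv2.cvtColor(p,cv2.COLOR_RGB2HSV)
    return hsv
E
python3 - <<'E'
from h import *
p,d,W=cloud("top"); hsv=cv2.cvtColor(p,cv2.COLOR_RGB2HSV)
def blob(m,box,name):
    u0,v0,u1,v1=box; s=np.zeros(m.shape,bool); s[v0:v1,u0:u1]=1; s&=m&(d>0)
    vv,uu=np.nonzero(s); print(name,s.sum(),(uu.mean().round(1),vv.mean().round(1)),np.median(W[s],0).round(1),W[s].mean(0).round(1)); return s
H,S,V=hsv[...,0],hsv[...,1],hsv[...,2]
blue=(H>100)&(H<130)&(S>120)
blob(blue,(325,203,343,220),"blue"); blob((H>15)&(H<35)&(S>120),(212,178,228,192),"yellow")
blob(blue,(350,208,390,245),"tub")
blob(V<110,(256,188,288,220),"cell")
# plate/wall points
for u,v in [(222,162),(344,188),(283,175),(209,218),(331,246),(260,220),(368,226),(272,203),(272,195),(260,105),(220,110),(350,100),(300,110),(400,80)]: print((u,v),W[v,u].round(1))
c=p[150:255,195:395,::-1]; cv2.imwrite("pics/c1.png",cv2.resize(c,None,fx=4,fy=4,interpolation=cv2.INTER_CUBIC))
E
```

```text
blue 28 (np.float64(334.6), np.float64(211.2)) [ 459.5 -102.9   24.9] [ 459.1 -103.4   25.3]
yellow 31 (np.float64(219.7), np.float64(184.3)) [524.9 168.1  24.7] [524.3 168.7  24.8]
tub 539 (np.float64(368.2), np.float64(226.1)) [ 422.7 -176.3   46.1] [ 422.5 -176.4   45.7]
cell 331 (np.float64(271.9), np.float64(202.5)) [480.3  45.1  26.9] [480.3  45.2  25.8]
(222, 162) [579.3 163.8  19.3]
(344, 188) [ 515.9 -129.5   17.3]
(283, 175) [548.   17.1  16.2]
(209, 218) [445.6 195.    6.8]
(331, 246) [377.4 -96.1   8.3]
(260, 220) [440.2  73.    8.6]
(368, 226) [ 422.7 -175.3   47.5]
(272, 203) [479.1  45.1  26.7]
(272, 195) [498.3  44.8  25.4]
(260, 105) [682.2  76.1 132.3]
(220, 110) [682.9 164.9  95.6]
(350, 100) [ 718.1 -138.8   65.7]
(300, 110) [682.9 -15.8  97.3]
(400, 80) [ 744.4 -237.9  122.6]
```

View pics/c1.png

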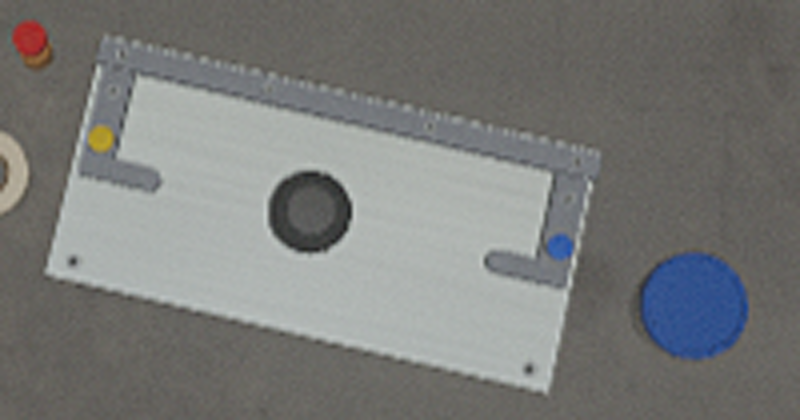

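View pics/scene0.png

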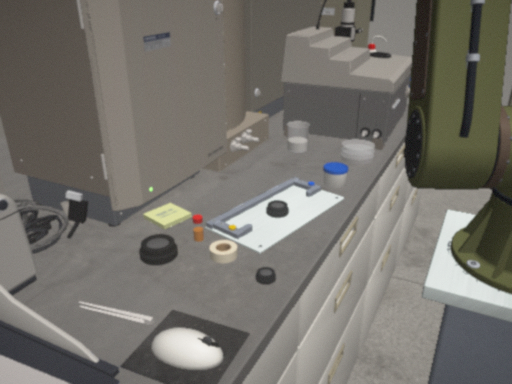

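The yellow pin is on the left (524.5,168.4) and the blue pin on the right (459.3,-103.1). That puts the jig origin at about (491.7,32.7) with a yaw of −13.5°, and the cell at jig (−14, +9.5), so the blue pocket is the right one. I'll go to jig (−65, 9.5) with the fingers lined up along the jig y axis and the gap at about 22 mm.

```bash
python3 -m handwheel '0.3 0.86 0 -0.65 0.766;0.3 0.86 0 -0.65 0.766;0.3 0.86 0 -0.65 0.766;0.3 0.86 0 -0.65 0.766;0.3 0.86 0 -0.65 0.766;0.3 0.86 0 -0.65 0.766;0.3 0.86 0 -0.65 0.766;0.3 0.86 0 -0.65 0.766;0.3 0.86 0 -0.65 0.766;0.3 0.86 0 -0.65 0.766;0.3 0.86 0 -0.65 0.766;0.3 0.86 0 -0.65 0.766' 20
python3 -m handwheel '0.3 0.86 0 0 0.766;0.3 0.86 0 0 0.766;0.3 0.86 0 0 0.766;0.3 0.86 0 0 0.766;0 0 0 0 0.766;0 0 0 0 0.766;0 0 0 0 0.766'
cat >> h.py <<'E'
yaw=-np.arctan2(65.2,272.0); O=np.array([491.9,32.65]); A=np.array([[np.cos(yaw),np.sin(yaw)],[-np.sin(yaw),np.cos(yaw)]])
def toj(w): return A@(np.asarray(w)[:2]-O)
def tcp():
    s=read_state(); print("t",s["clock"],"tcp",s["eef_pos"].round(1),"rot",np.degrees(s["eef_rot"]).round(2),"jig",toj(s["eef_pos"]).round(1),"gap",round(s["finger_gap"],1),"F",s["wrist_force"].round(1)); return s
E
python3 - <<'E'
from h import *
tcp(); p,d=camera("wrist"); i=camera_info("wrist"); W=back(d,i); np.save("ww.npy",W)
cv2.imwrite("pics/w1.png",p[:,:,::-1]); print(np.degrees(yaw))
E
```

```text
clock: 1.15
eef_pos: [382.7, -80.9, 205.6]
eef_rot: [3.142, -0.0, -0.235]
wrist_force: [-0.1, -1.0, -0.2]
finger_gap: 22.5
finger_force: 0.0
clock: 1.73
eef_pos: [430.3, 54.5, 205.2]
eef_rot: [3.141, 0.001, -0.231]
wrist_force: [0.3, -0.7, -0.5]
finger_gap: 21.7
finger_force: 0.0
t 1.7333 tcp [430.3  54.5 205.2] rot [ 1.7998e+02  4.0000e-02 -1.3260e+01] jig [-65.    6.9] gap 21.7 F [ 0.3 -0.7 -0.5]
-13.479798310822563
```

View pics/w1.png

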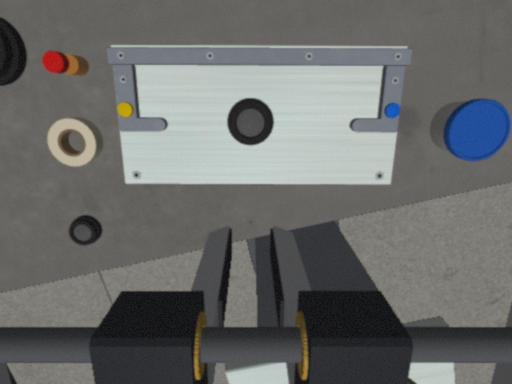

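The wrist view shows the jig square to the image, with the cell at (251,121), yellow at (125,109) and blue at (392,110). The fingers are at (220–285,235). I'll refine the positions from this view.

```bash
python3 - <<'E'
from h import *
W=np.load("ww.npy"); p=cv2.imread("pics/w1.png"); hsv=cv2.cvtColor(p,cv2.COLOR_BGR2HSV); H,S,V=cv2.split(hsv)
def blob(m,b):
    s=np.zeros(m.shape,bool); s[b[1]:b[3],b[0]:b[2]]=1; s&=m; return W[s].mean(0)
bl=blob((H>100)&(H<130)&(S>120),(380,98,404,122)); ye=blob((H>15)&(H<35)&(S>120),(112,98,138,122)); ce=blob(V<110,(222,92,280,150))
print(bl.round(1),ye.round(1),ce.round(1))
O=((bl+ye)/2)[:2]; v=(ye-bl)[:2]; print("O",O,"len",np.hypot(*v),"yaw",np.degrees(np.arctan2(-v[0],v[1])))
a=np.arctan2(-v[0],v[1]);A=np.array([[np.cos(a),np.sin(a)],[-np.sin(a),np.cos(a)]])
print("cell",A@(ce[:2]-O),"tcp",A@(read_state()["eef_pos"][:2]-O))
E
```

```text
[ 458.4 -103.4   23.7] [523.8 166.8  26.3] [481.9  43.4  26.8]
O [491.0867235   31.68643839] len 277.9906283773119 yaw -13.59911487758847
cell [-11.66025997   9.27963743] tcp [-64.29926099   7.47962388]
```

```bash
python3 -m handwheel '0.01 0.045 -0.8 -0.06 0.766;0 0 -0.8 0 0.766;0 0 -0.8 0 0.766;0 0 -0.8 0 0.766;0 0 -0.8 0 0.766;0 0 -0.5 0 0.766;0 0 -0.31 0 0.766;0 0 0 0 0.766;0 0 0 0 0.766'; python3 -c "
from h import *
tcp()"
```

```text
clock: 2.53
eef_pos: [430.9, 55.7, 13.2]
eef_rot: [3.141, 0.001, -0.239]
wrist_force: [-0.3, -0.1, 1.2]
finger_gap: 22.2
finger_force: 0.0
t 2.5333 tcp [430.9  55.7  13.2] rot [ 1.7999e+02  4.0000e-02 -1.3680e+01] jig [-64.7   8.2] gap 22.2 F [-0.3 -0.1  1.2]
```

```bash
python3 -m handwheel '0.097 -0.0235 0 0 0.766;0.097 -0.0235 0 0 0.766;0.097 -0.0235 0 0 0.766;0.097 -0.0235 0 0 0.766;0.097 -0.0235 0 0 0.766;0.097 -0.0235 0 0 0.766;0.097 -0.0235 0 0 0.766;0.097 -0.0235 0 0 0.766;0.097 -0.0235 0 0 0.766;0.097 -0.0235 0 0 0.766;0.097 -0.0235 0 0 0.766;0.097 -0.0235 0 0 0.766'; python3 - <<'E'
from h import *
tcp(); p,d=camera("wrist"); cv2.imwrite("pics/w2.png",p[:,:,::-1])
p,d=camera("top"); cv2.imwrite("pics/t2.png",cv2.resize(p[150:255,195:395,::-1],None,fx=4,fy=4))
E
```

```text
clock: 3.53
eef_pos: [478.0, 45.3, 13.0]
eef_rot: [3.142, 0.0, -0.237]
wrist_force: [-0.1, 0.1, 0.3]
finger_gap: 21.9
finger_force: 0.1
t 3.5333 tcp [478.   45.3  13. ] rot [180.     0.   -13.59] jig [-16.5   9. ] gap 21.9 F [-0.1  0.1  0.3]
```

View pics/w2.png

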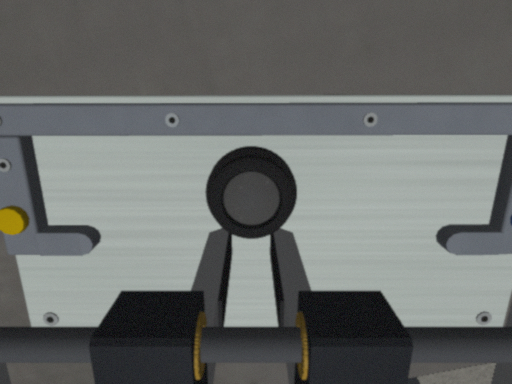

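The cell sits centred against both fingertips at (251,192), a few mm short of the rail edge at row 135. I'll continue in slow steps and watch the force.

```bash
python3 -m handwheel '0.036 -0.009 0 0 0.766;0.036 -0.009 0 0 0.766;0.036 -0.009 0 0 0.766;0.036 -0.009 0 0 0.766;0 0 0 0 0.766'; python3 -m handwheel '0.024 -0.006 0 0 0.766;0.024 -0.006 0 0 0.766;0 0 0 0 0.766'; python3 - <<'E'
from h import *
tcp(); p,d=camera("wrist"); cv2.imwrite("pics/w3.png",p[:,:,::-1])
E
```

```text
clock: 4.05
eef_pos: [483.6, 43.9, 13.1]
eef_rot: [-3.142, -0.0, -0.237]
wrist_force: [-0.4, 0.0, -0.4]
finger_gap: 21.9
finger_force: 0.0
clock: 4.3
eef_pos: [485.3, 43.4, 13.0]
eef_rot: [3.142, 0.0, -0.237]
wrist_force: [-1.0, 0.6, 0.6]
finger_gap: 21.8
finger_force: 0.3
t 4.3 tcp [485.3  43.4  13. ] rot [ 1.800e+02  1.000e-02 -1.359e+01] jig [-8.9  9. ] gap 21.8 F [-1.   0.6  0.6]
```

View pics/w3.png

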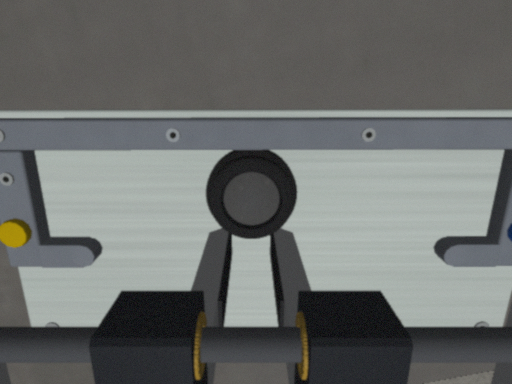

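The cell's far edge (row 148) is at the rail edge (row 150). I'll press on until the force shows contact.

```bash
python3 -m handwheel '0.024 -0.006 0 0 0.766;0.024 -0.006 0 0 0.766;0 0 0 0 0.766'; python3 -m handwheel '0.024 -0.006 0 0 0.766;0 0 0 0 0.766;0 0 0 0 0.766'; python3 -c "
from h import *
tcp()"
```

```text
clock: 4.6
eef_pos: [486.2, 43.1, 12.8]
eef_rot: [3.141, 0.003, -0.237]
wrist_force: [-7.6, 0.8, 4.6]
finger_gap: 21.9
finger_force: 3.7
clock: 4.85
eef_pos: [486.5, 43.0, 12.6]
eef_rot: [3.141, 0.004, -0.237]
wrist_force: [-11.2, 2.9, 6.0]
finger_gap: 21.8
finger_force: 6.0
t 4.85 tcp [486.5  43.   12.6] rot [179.96   0.24 -13.59] jig [-7.7  8.8] gap 21.8 F [-11.2   2.9   6. ]
```

It's on the rail. Now back off, go round to the cell's left side with the fingers closed, and line up so the front corner of the finger sits just robot-side of the cell's centre.

```bash
python3 -m handwheel '-0.304 0.073 0 0 0.766;-0.304 0.073 0 0 0.766;0.11 0.454 0 0 1;0.11 0.454 0 0 1;0.11 0.454 0 0 1;0 0 0 0 1;0 0 0 0 1;0.34 -0.082 0 0 1;0.34 -0.082 0 0 1;0.34 -0.082 0 0 1;0 0 0 0 1;0 0 0 0 1'; python3 - <<'E'
from h import *
tcp(); p,d=camera("wrist"); cv2.imwrite("pics/w4.png",p[:,:,::-1])
E
```

```text
clock: 5.85
eef_pos: [517.5, 92.4, 12.7]
eef_rot: [3.141, 0.001, -0.238]
wrist_force: [-0.5, -0.8, 0.4]
finger_gap: 1.1
finger_force: 0.0
t 5.85 tcp [517.5  92.4  12.7] rot [ 1.7999e+02  3.0000e-02 -1.3650e+01] jig [11.  64.1] gap 1.1 F [-0.5 -0.8  0.4]
```

View pics/w4.png

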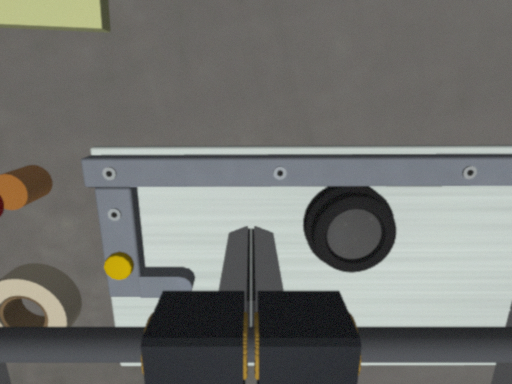

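The cell is still on the rail at (350,227). The finger's front corner (row 228) is level with its centre, so I'll back off 4 mm to bias the push toward the rail, then slide it right.

```bash
python3 -m handwheel '-0.097 0.024 0 0 1;-0.047 -0.1945 0 0 1;-0.047 -0.1945 0 0 1;-0.035 -0.146 0 0 1;-0.035 -0.146 0 0 1;-0.035 -0.146 0 0 1;-0.035 -0.146 0 0 1;-0.035 -0.146 0 0 1;-0.035 -0.146 0 0 1;-0.035 -0.146 0 0 1;-0.035 -0.146 0 0 1;0 0 0 0 1'; python3 - <<'E'
from h import *
tcp(); p,d=camera("wrist"); cv2.imwrite("pics/w5.png",p[:,:,::-1])
E
```

```text
clock: 6.9
eef_pos: [498.8, 31.0, 13.0]
eef_rot: [3.141, 0.0, -0.238]
wrist_force: [-0.7, -0.0, -0.7]
finger_gap: 0.4
finger_force: 0.0
t 6.9 tcp [498.8  31.   13. ] rot [ 1.7999e+02  1.0000e-02 -1.3630e+01] jig [ 7.1 -0. ] gap 0.4 F [-0.7 -0.  -0.7]
```

View pics/w5.png

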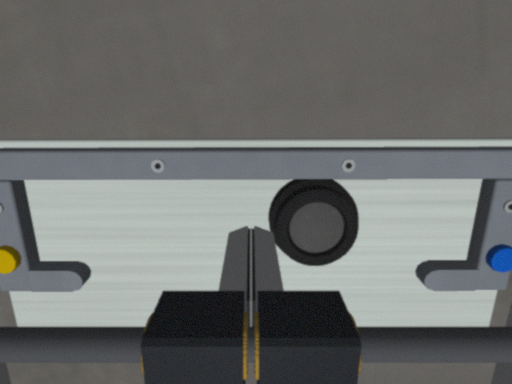

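The cell is riding along the rail at (314,221), 36 mm ahead of the tool, so it needs about 68 mm more.

```bash
python3 -m handwheel '-0.035 -0.146 0 0 1;-0.035 -0.146 0 0 1;-0.035 -0.146 0 0 1;-0.035 -0.146 0 0 1;-0.035 -0.146 0 0 1;-0.035 -0.146 0 0 1;-0.035 -0.146 0 0 1;-0.035 -0.146 0 0 1;-0.035 -0.146 0 0 1;-0.035 -0.146 0 0 1;0 0 0 0 1'; python3 -m handwheel '-0.012 -0.049 0 0 1;-0.012 -0.049 0 0 1;-0.012 -0.049 0 0 1;0 0 0 0 1';python3 -c "
from h import *
tcp()"
```

```text
clock: 7.87
eef_pos: [484.8, -27.4, 13.0]
eef_rot: [3.141, 0.0, -0.238]
wrist_force: [0.6, -0.4, -1.2]
finger_gap: 0.6
finger_force: 0.0
clock: 8.2
eef_pos: [483.5, -32.5, 13.1]
eef_rot: [3.142, -0.0, -0.237]
wrist_force: [-1.0, 0.5, -0.1]
finger_gap: 0.6
finger_force: 0.0
t 8.2 tcp [483.5 -32.5  13.1] rot [180.    -0.   -13.58] jig [  7.  -65.3] gap 0.6 F [-1.   0.5 -0.1]
```

```bash
python3 -m handwheel '-0.012 -0.049 0 0 1;-0.006 -0.024 0 0 1;0 0 0 0 1'; python3 -m handwheel '-0.006 -0.024 0 0 1;-0.006 -0.024 0 0 1;0 0 0 0 1';python3 - <<'E'
from h import *
tcp(); p,d=camera("wrist"); cv2.imwrite("pics/w6.png",p[:,:,::-1])
E
```

```text
clock: 8.45
eef_pos: [482.8, -35.4, 13.0]
eef_rot: [3.142, 0.0, -0.237]
wrist_force: [0.9, 0.1, 0.5]
finger_gap: 0.6
finger_force: 0.0
clock: 8.7
eef_pos: [482.3, -37.3, 13.0]
eef_rot: [3.142, 0.0, -0.237]
wrist_force: [0.3, 0.0, 0.3]
finger_gap: 0.9
finger_force: 0.0
t 8.7 tcp [482.3 -37.3  13. ] rot [180.     0.   -13.59] jig [  7.  -70.3] gap 0.9 F [0.3 0.  0.3]
```

View pics/w6.png

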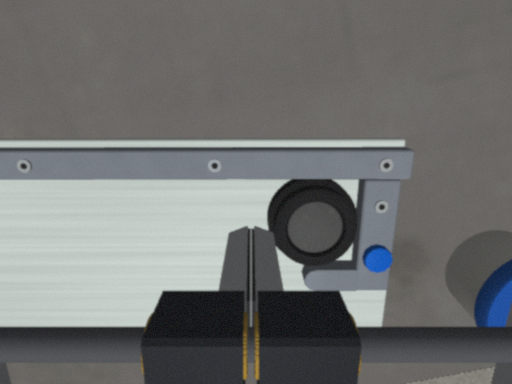

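The cell (313,221) is inside the blue pocket, touching or within a millimetre or two of the stop face (col 358), but no force shows yet. I'll creep on.

```bash
python3 -m handwheel '-0.006 -0.024 0 0 1;-0.006 -0.024 0 0 1;0 0 0 0 1'; python3 -m handwheel '-0.006 -0.024 0 0 1;0 0 0 0 1;0 0 0 0 1';python3 -c "
from h import *
tcp()"
```

```text
clock: 9.0
eef_pos: [481.8, -39.3, 13.0]
eef_rot: [-3.142, 0.0, -0.237]
wrist_force: [-0.2, 0.2, -0.6]
finger_gap: 0.3
finger_force: 0.2
clock: 9.25
eef_pos: [481.7, -39.9, 13.1]
eef_rot: [-3.141, -0.0, -0.237]
wrist_force: [0.7, 3.7, 0.2]
finger_gap: 0.5
finger_force: 1.8
t 9.25 tcp [481.7 -39.9  13.1] rot [-179.98   -0.    -13.58] jig [  7.  -72.9] gap 0.5 F [0.7 3.7 0.2]
```

```bash
python3 -m handwheel '-0.006 -0.024 0 0 1;0 0 0 0 1;0 0 0 0 1'; python3 -m handwheel '0.012 0.049 0 0 1;0.05 0.2 0 0 1;0.1 0.4 0 0 1;0 0 0.8 0 1;0 0 0.8 0 1;0 0 0 0 1;0 0 0 0 1'; python3 - <<'E'
from h import *
tcp(); p,d=camera("wrist"); cv2.imwrite("pics/w7.png",p[:,:,::-1])
E
```

```text
clock: 9.5
eef_pos: [481.6, -40.4, 13.2]
eef_rot: [-3.141, -0.0, -0.237]
wrist_force: [0.5, 7.9, 1.4]
finger_gap: 0.6
finger_force: 4.3
clock: 10.08
eef_pos: [488.7, -14.9, 78.3]
eef_rot: [-3.141, -0.003, -0.237]
wrist_force: [0.3, 0.0, -0.8]
finger_gap: 0.7
finger_force: 0.0
t 10.0833 tcp [488.7 -14.9  78.3] rot [-179.99   -0.18  -13.57] jig [  8. -47.] gap 0.7 F [ 0.3  0.  -0.8]
```

View pics/w7.png

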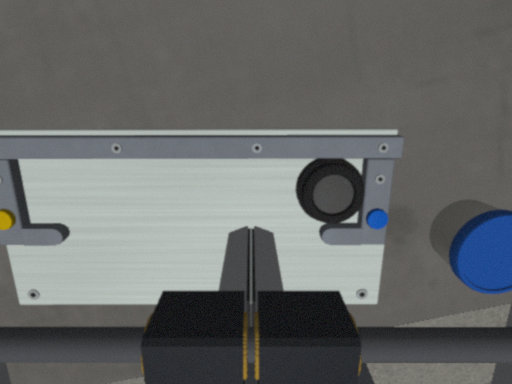

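The cell (330,190) lies in the corner, appearing to touch both faces. One numeric check relative to the blue pin before handing in.

```bash
python3 - <<'E'
from h import *
p,d,W=cloud("wrist"); hsv=cv2.cvtColor(p,cv2.COLOR_RGB2HSV); H,S,V=cv2.split(hsv)
s=np.zeros(H.shape,bool); s[205:232,362:392]=1; s&=(H>100)&(H<130)&(S>120); b=W[s&(W[...,2]>20)].mean(0)
s=np.zeros(H.shape,bool); s[150:230,285:372]=1; s&=(W[...,2]>22.5)&(W[...,2]<32)&(H<200)&(V<110)&(S<100)
q=(W[s][:,:2].astype(np.float32)); c,r=cv2.minEnclosingCircle(q); print(r,W[s][:,2].mean(),b.round(1))
for e in(c,q.mean(0)): print(A@(np.array(e)-b[:2])+[0,-140])
E
```

```text
22.25319480895996 25.51100529516763 [ 458.6 -103.    23.1]
[  19.79805287 -105.9345237 ]
[  20.20492967 -105.61013967]
```

The cell measures (20, −105.7) in the jig frame, which is home against both faces.

```bash
python3 -c "
from cell import *
print(sign_off())"
```

```text
the job is handed in; nothing more can be done
None
```

I pushed the lens cell onto the rail in the open stretch and slid it into the blue-marked right pocket. It measured (20, −106) mm in the jig frame, home against both faces to within camera accuracy, and I handed the job in at about 10 s; the sign-off returned no verdict.

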